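# Hold the throttle at the half-open mark

### The job

The carburettor on the grey fixture needs its throttle held half open while a colleague measures the slide, but the steel catch pot on the fixture's little stand blocks the lever's way. Lift the pot off, keeping it upright, set it down standing wholly on the round cork mat and let go of it; then swing the red-handled sprung lever round until its arm points into the green band of the scale, and finish while still holding it there with the gripper, without letting go. Do not push the other things on the bench about.

Things in the scene. Friction and masses are not known exactly. Their poses are not given: they have to be found in the camera images.
- fixture: Fixed grey steel base plate, 250 x 230 x 10 mm (x by y), carrying a clamped carburettor at its back (its top about 95 mm above the bench), a white arc-shaped scale with a green band in front of it, and a small round pot stand at its front. Origin on the bench under the plate, x from -115 to +135 mm; its -x side faces the robot (turned at most 0.25 rad).
- stand_top (a point): Centre of the flat top of the round aluminium pot stand, 72 mm diameter, 40 mm above the bench; the pot stands here at first, within 3 mm.
- lever_pivot (a point): Point on the vertical axis that the throttle lever turns about, 127 mm above the bench (at mid height of the lever's red handle). Fixed to the fixture.
- lever_grip (a point): Point at mid height on the axis of the lever's upright red round handle: a smooth plastic peg, 16 mm diameter, rising from 100 mm to 155 mm above the bench, 135 mm from the pivot axis. Below it is the flat 9 mm wide steel lever arm with a thin red centre line (top at 98 mm) and a round boss of 22 mm diameter (top at 99 mm).
- throttle_lever (a joint): Lever angle in rad: 0 at its rest stop, arm pointing to the left of the fixture's -x; grows counter-clockwise seen from above (handle moves to the robot's right); end stop 1.1. A spring returns it to 0: at the handle 2.5 N at rest, 8 N at the green band. The band spans 0.52 to 0.68; at 0.60 the arm points along the fixture's -x. With the pot on its stand the handle meets it at about 0.4.
- pot: Loose open steel catch pot, 0.25 kg, 60 mm diameter at the foot, 68 mm at the rim, 65 mm high, with a fixed arched handle over its mouth, total height 116 mm. Origin at the centre of its underside, z up; the handle's bar runs along its own y.
- pot_grip (a point): Middle of the pot handle's straight black bar, 12 mm diameter, 42 mm long along the pot's y axis, 110 mm above the pot's underside and 45 mm above its rim. Pinch it across the pot's x axis from above.
- mat: Fixed round cork mat, 100 mm diameter, 7 mm thick, lying either at the right of the bench beyond the clear parts box or at the front left. Origin at the centre of its underside on the bench.
- chain_lube: Bystander: upright spray can with a blue cap, 66 mm diameter, 210 mm high, at the back of the bench. Origin at its underside.
- thread_lock: Bystander: small red bottle with a black nozzle, 36 mm diameter, 95 mm high, at the back of the bench. Origin at its underside.
- parts_tin: Bystander: yellow tin, 57 x 87 x 25 mm, at the front left or, when the mat is there, at the right. Origin at its underside.
- masking_tape: Bystander: roll of masking tape lying flat, 58 mm diameter, 19 mm high, at the front right. Origin at its underside.

How it is judged (in metres and radians):
On the way, in this order (a step that is already met when the one before it is completed fails the run):
1. the pot stands upright on the cork mat, let go (horizontal distance between pot and mat below 0.022 m and height (world z) of pot below 0.011 m and angle between pot's own z axis and vertical below 0.1 rad and contact force between pot and the fingers below 0.1 N), for 0.2 s.
2. the gripper holds the lever in the green band (value of joint throttle_lever between 0.52 and 0.68 rad and contact force between the fingers and throttle_lever above 3 N), for 0.5 s.
At the end, for the whole second after the job is handed in: The lever rests still in the green band (0.52 to 0.68 rad), held there by the gripper's fingers with more than 3 N, and the pot does not touch it; the pot stands upright and released with its centre within 22 mm of the mat's centre, its underside on the mat (all of step 1 and all of step 2 and velocity of joint throttle_lever between -0.1 and 0.1 rad/s and contact force between pot and throttle_lever below 0.1 N); the arm keeps its last pose, push and grip.
It fails at once if the pot is tipped by more than 0.5 rad (angle between pot's own z axis and vertical above 0.5 rad).
It fails at once if the spray can, bottle, tin or tape roll is pushed more than 30 mm (distance of any of chain_lube, thread_lock, parts_tin, masking_tape from where it was at the start of the episode above 0.03 m).
It also fails if it takes over 54 s, if anything falls off the work surface, if the arm or the gripper's body presses on something with over 40 N, if the wrist force passes 120 N, or if a joint passes its speed limit or range.

### The arm

A 6-joint arm with a two-finger parallel gripper is mounted at the origin on the work surface; the furniture and walls round the work are solid. World frame = base frame: x ahead of the robot, y to its left, z up, the work surface at z = 0. Lengths are in mm, angles in rad, forces in N, time in s.
With the tool pointing down it reaches from about 350 to 925 mm from the base axis. Payload 6.4 kg.
Tool frame: the origin (TCP) lies between the finger pads; the fingertips stand 17 mm ahead of it and the grasp point (between the pads) lies 2 mm behind it; z points along the fingers, y is the line along which they close (so a half turn about z gives the same grasp; the last joint's range is limited). The gripper opens to 94 mm and grips with 3 to 60 N. Pads are 16 mm wide; open, the fingers measure 119 mm over their backs; the gripper's body (75 mm by 177 mm) begins 78 mm behind the grasp point.
Start: joints at [-1.294, 0.245, 1.558, -0, 1.339, -0.174], TCP at [283.202, -585.073, 222.455] pointing down, gripper open.
Joint ranges: [-3.13, 3.13], [-1.02, 2.26], [0.13, 2.54], [-0.95, 4.09], [0.21, 2.88], [-2.74, 2.74]. Speed limits (rad/s): [2.57, 2.57, 3.14, 3.14, 3.14, 3.14].

### API

Orientations are given as a rotation vector (axis times angle).
In Python, from station import get_obs, grab_frame, camera_params, job_done gives the robot as it stands. The module is installed in compiled form; this text tells all that it offers.
- The arm moves only by the tool play_rows, never from a script. Its argument "moves" is a list that holds one entry, the list of rows, each a list of 7 numbers: the shift along the tool's x, y, z in m, then the turn, a rotation vector about the tool's x, y, z in rad, then the opening, from 0 (shut) to 1 (fully open). In form: [[[x, y, z, rx, ry, rz, gripper], ...]]. A call has 1 to 8 rows; each row shifts and turns the commanded pose from where the row before left it, along the tool's axes as they then stand; what a row does not reach is not made up. A row lasts 1/8 s, in which the tool goes at most 62.5 mm and 10.7 degrees, less where a joint would pass 70% of its speed; a pose out of reach is approached as far as the arm can. A call with a gripper value outside its range is refused whole. The fingers move at their own pace and stop on an object; the grip force is fixed at half the most. Time passes only in rows, so rows that do not move let the fingers close. It gives the time, the measured TCP pose, the force, the opening and the grip force at its end, in the units of the state.
- get_obs(): the state, without advancing time (a new reading comes with each control period).
- grab_frame(name): name is "scene" or "top" or "wrist"; returns the picture (480x640x3 uint8, blue, green, red); there is no depth.
- camera_params(name): a dict with "camera_matrix" (3x3 intrinsics, pixels), "R" (3x3) and "t" (3): a world point X has camera coordinates R X + t. Camera axes: x right, y down, z forward; pixel columns grow to the right and rows downward; lengths in mm; the calibration is good to about 2 mm. A picture is of the moment at which its call begins: read the wrist's pose just before it. camera_params takes no time and is no camera call; for the wrist camera it gives the pose at the moment of the call.
- job_done(): hands the job in; it is judged then, once.
The state is a dict: "time_s": time; "qpos": joint angles; "qd": joint speeds; "joint_efforts": joint torques, N m; "ee_pos": TCP position; "ee_rot": TCP orientation; "wrist_force": force on the tool from outside, world axes, zero at the start; "ft_torque": the same for the moment, N m; "grip_width": opening from 0.0 (shut) to 1.0 (fully open); "gripper_force": force on a finger pad.
Only numpy, scipy, OpenCV 4.12 (cv2) and the standard library are available. Lean on these libraries where they do the work, as an engineer would, in place of code of your own. Each camera call takes 0.05 s, during which the arm holds its last target. There are 200 camera calls.

## Working session

There is one attempt and no reset: what is moved stays moved. The work goes in short steps, Python scripts to look and compute and a tool call to move; the robot and the scene stay as the last step left them, time stands still between calls to the robot, and variables do not carry over. Pictures are saved under pics/ and viewed, at most 10 in all, crops included, and the job is handed in when it is done.

Besides the shell and the picture viewer there is one more tool, called after "Request:" by a JSON object that holds its "op" and its "data", one argument or row to a line. play_rows: Moves the arm, as the interface text tells. Its arguments: {"type":"object","properties":{"moves":{"type":"array"}},"required":["moves"]}

```bash
mkdir -p pics
python3 - <<'E'
from station import *
import cv2,numpy as np
for n in ("scene","top"):
    f=grab_frame(n);cv2.imwrite(f"pics/{n}0.png",f)
    p=camera_params(n);print(n,p)
o=get_obs();print(o)
E
```

```text
scene {'camera_matrix': array([[565.07455863,   0.        , 325.81838603],
       [  0.        , 565.07455863, 240.45066078],
       [  0.        ,   0.        ,   1.        ]]), 'R': array([[ 0.48127258, -0.87655216, -0.0057454 ],
       [-0.42919912, -0.22992748, -0.87345376],
       [ 0.76430676,  0.42283526, -0.48687321]]), 't': array([-244.95317031,  341.79538775, 1133.69345551])}
top {'camera_matrix': array([[460.59603915,   0.        , 314.57249834],
       [  0.        , 460.59603915, 234.43976856],
       [  0.        ,   0.        ,   1.        ]]), 'R': array([[ 0.00178331, -0.99993318,  0.01142174],
       [-0.99760058, -0.0025694 , -0.06918434],
       [ 0.06920907, -0.01127096, -0.99753851]]), 't': array([  -5.39548694,  550.30298908, 1085.36883177])}
{'time_s': 0.1, 'qpos': array([-1.29410679e+00,  2.45703653e-01,  1.55890811e+00, -2.00805849e-05,
        1.33870917e+00, -1.74141618e-01]), 'qd': array([-0.00147939, -0.00148717, -0.00355574, -0.00093924,  0.00219518,
        0.00049607]), 'joint_efforts': array([-1.20221130e-04, -4.16916776e+01, -3.15524840e+01,  6.87061041e-02,
        3.10692214e-02, -5.84771237e-05]), 'ee_pos': array([ 283.04493577, -584.55523477,  221.47289301]), 'ee_rot': array([-3.06043147e+00, -7.01803444e-01,  1.69692965e-04]), 'wrist_force': array([ 0.51174747, -0.42737708, -0.94836279]), 'ft_torque': array([-0.03121967,  0.03268405,  0.00381605]), 'gripper_force': 0.0, 'grip_width': 0.9999706497832208}
```

View pics/top0.png

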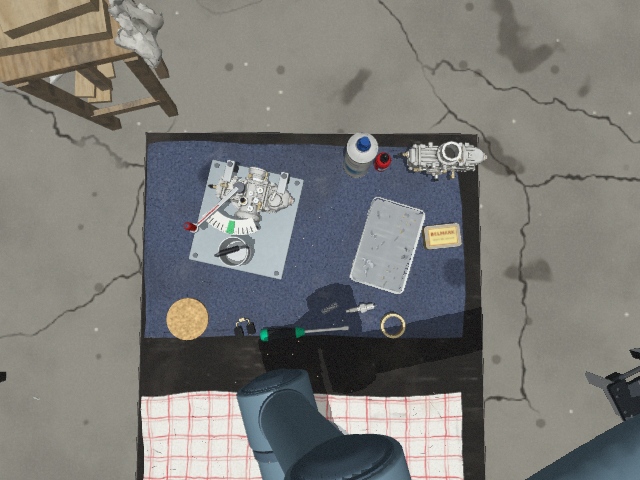

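View pics/scene0.png

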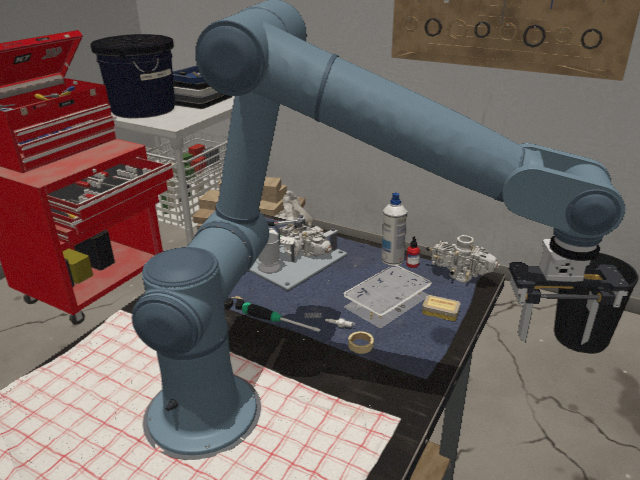

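The top view shows the mat at about (187,319), the pot at (235,250) with its bar running from roughly (216,255) to (250,244), the red handle at (190,227) and the green band at (231,227). In the scene view the arm hides the lever. I'll measure from the top view.

```bash
cat > h.py <<'E'
from station import *
import cv2,numpy as np
from scipy.spatial.transform import Rotation as Rot
def ray(n,uv,z,p=None):
    p=p or camera_params(n); K,R,t=p["camera_matrix"],p["R"],p["t"]
    c=-R.T@t; d=R.T@np.linalg.inv(K)@np.array([uv[0],uv[1],1.]); return (c+d*(z-c[2])/d[2])[:2].round(1)
def blobs(m,amin=15):
    n,l,s,c=cv2.connectedComponentsWithStats(m.astype(np.uint8)); return [(c[i].round(1),s[i,4],s[i,:4]) for i in range(1,n) if s[i,4]>=amin]
E
python3 - <<'E'
from h import *
f=cv2.imread("pics/top0.png");h=cv2.cvtColor(f,cv2.COLOR_BGR2HSV);H,S,V=cv2.split(h)
m=(H>8)&(H<25)&(S>70)&(V>110)
for b in blobs(m,300):print("cork",b,ray("top",b[0],7))
roi=np.zeros_like(m);roi[150:290,170:310]=1
for b in blobs(roi&((H<8)|(H>172))&(S>130)&(V>80),8):print("red",b,ray("top",b[0],155),ray("top",b[0],127))
for b in blobs(roi&(H>45)&(H<85)&(S>120),15):print("green",b,ray("top",b[0],60))
m=(V<60).astype(np.uint8);m[:225]=0;m[270:]=0;m[:,:205]=0;m[:,262:]=0
for b in blobs(m,10):print("dark",b,ray("top",b[0],110+40))
for uv in[(211,160),(303,179),(282,278),(189,260)]:print(uv,ray("top",uv,10))
c=f[150:290,170:310];cv2.imwrite("pics/c1.png",cv2.resize(c,(600,600),interpolation=cv2.INTER_CUBIC))
E
```

```text
cork (array([ 7.5, 13.9]), np.int32(337), array([ 0,  0, 20, 30], dtype=int32)) [1099.2  760.6]
cork (array([109.6,  44. ]), np.int32(570), array([93, 13, 38, 47], dtype=int32)) [1023.8  505.4]
cork (array([34.8, 62.2]), np.int32(1655), array([ 0, 44, 78, 38], dtype=int32)) [976.  687.8]
cork (array([92.7, 91.9]), np.int32(370), array([75, 70, 36, 32], dtype=int32)) [901.7 542.9]
cork (array([441.7, 234.9]), np.int32(300), array([425, 226,  34,  20], dtype=int32)) [ 550.8 -313.5]
cork (array([187.1, 318.6]), np.int32(1383), array([167, 298,  41,  42], dtype=int32)) [349.  299.5]
red (array([190.6, 226.7]), np.int32(60), array([184, 222,  13,   9], dtype=int32)) [556.5 257.5] [558.9 264.7]
green (array([230.3, 226.8]), np.int32(64), array([226, 221,   9,  12], dtype=int32)) [564.6 190.7]
dark (array([229. , 250.2]), np.int32(72), array([219, 246,  20,  10], dtype=int32)) [507.5 177.2]
(211, 160) [732.3 248.6]
(303, 179) [686.3  24.2]
(282, 278) [445.9  73.7]
(189, 260) [488.7 297.1]
```

View pics/c1.png

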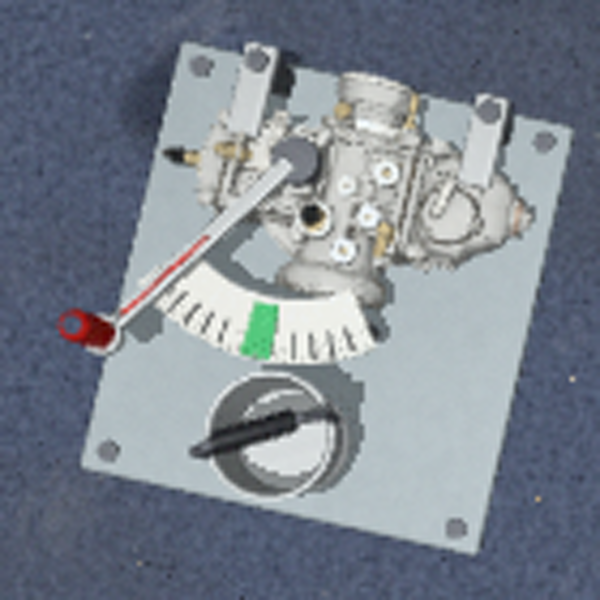

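The crop shows the pot bar from about (208,447) to (295,420), which puts the pot yaw near 0.3. The lever pivot is at (298,160), the handle top at (72,325) and the fixture yaw is about -0.195. Next I'll plan the flight to above the pot.

```bash
cat >> h.py <<'E'
def crop(n,cx,cy,z): return ray(n,(170+cx/4.2857,150+cy/4.2857),z)
def yaw_of(): # yaw of tool y axis
    y=Rot.from_rotvec(get_obs()["ee_rot"]).as_matrix()[:,1]; return np.arctan2(y[1],y[0])
def plan(tgt,yaw=None,step=60,turn=.17):
    o=get_obs(); M=Rot.from_rotvec(o["ee_rot"]).as_matrix(); d=np.array(tgt)-o["ee_pos"]
    y0=yaw_of(); dy=0 if yaw is None else (yaw-y0+np.pi/2)%np.pi-np.pi/2
    n=int(max(1,np.ceil(np.linalg.norm(d)/step),np.ceil(abs(dy)/turn)))
    print("n",n,"dyaw",round(dy,3),"d",d.round(1))
    for i in range(n):
        A=Rot.from_euler("z",dy*i/n).as_matrix()@M
        s=A.T@d/n/1000
        print([round(float(v),4) for v in s]+[0,0,round(-dy/n,4)])
E
python3 - <<'E'
from h import *
print("bar",crop("top",208,447,150),crop("top",295,420,150),"rim",crop("top",275,435,105))
P=crop("top",298,160,102);G=crop("top",72,325,155);print("piv",P,"grip",G,np.linalg.norm(P-G))
print(yaw_of());plan([505,178,300],0.3)
E
```

```text
bar [498.9 199.1] [512.2 156.7] rim [506.3 173.7]
piv [649.4 164.2] grip [558.3 265.5] 136.23839400110384
-1.1199603006422496
n 14 dyaw 1.42 d [222.  762.6  78.5]
[0.038, -0.0421, -0.0055, 0, 0, np.float64(-0.1014)]
[0.0421, -0.0381, -0.0055, 0, 0, np.float64(-0.1014)]
[0.0457, -0.0336, -0.0055, 0, 0, np.float64(-0.1014)]
[0.0489, -0.0288, -0.0055, 0, 0, np.float64(-0.1014)]
[0.0515, -0.0237, -0.0056, 0, 0, np.float64(-0.1014)]
[0.0537, -0.0184, -0.0056, 0, 0, np.float64(-0.1014)]
[0.0553, -0.0128, -0.0056, 0, 0, np.float64(-0.1014)]
[0.0563, -0.0072, -0.0056, 0, 0, np.float64(-0.1014)]
[0.0567, -0.0014, -0.0056, 0, 0, np.float64(-0.1014)]
[0.0566, 0.0043, -0.0056, 0, 0, np.float64(-0.1014)]
[0.0558, 0.01, -0.0056, 0, 0, np.float64(-0.1014)]
[0.0545, 0.0156, -0.0056, 0, 0, np.float64(-0.1014)]
[0.0527, 0.0211, -0.0056, 0, 0, np.float64(-0.1014)]
[0.0503, 0.0263, -0.0056, 0, 0, np.float64(-0.1014)]
```

Request:
{"op": "play_rows", "data": {
  "moves": [
    [[0.038, -0.042, -0.0055, 0, 0, -0.1, 1], [0.042, -0.038, -0.0055, 0, 0, -0.1, 1], [0.0455, -0.0335, -0.0055, 0, 0, -0.1, 1], [0.049, -0.029, -0.0055, 0, 0, -0.1, 1], [0.0515, -0.0235, -0.0055, 0, 0, -0.1, 1], [0.0535, -0.0185, -0.0055, 0, 0, -0.1, 1], [0.055, -0.013, -0.0055, 0, 0, -0.1, 1], [0.056, -0.007, -0.0055, 0, 0, -0.1, 1]]
  ]
}}

```text
time_s: 1.1
ee_pos: [411.8, -148.9, 266.4]
ee_rot: [-2.544, -1.843, -0.0]
wrist_force: [0.1, 0.1, 0.1]
grip_width: 1.002
gripper_force: 0.0
```

Request:
{"op": "play_rows", "data": {
  "moves": [
    [[0.0565, -0.0015, -0.0055, 0, 0, -0.1, 1], [0.0565, 0.0045, -0.0055, 0, 0, -0.1, 1], [0.056, 0.01, -0.0055, 0, 0, -0.1, 1], [0.0545, 0.0155, -0.0055, 0, 0, -0.1, 1], [0.0525, 0.021, -0.0055, 0, 0, -0.1, 1], [0.05, 0.026, -0.0055, 0, 0, -0.1, 1], [0, 0, 0, 0, 0, 0, 1]]
  ]
}}

```text
time_s: 1.98
ee_pos: [511.4, 176.7, 299.1]
ee_rot: [-1.883, -2.514, 0.0]
wrist_force: [-1.1, -0.5, 0.4]
grip_width: 1.0
gripper_force: 0.0
```

Run:
```python
from h import *
o=get_obs();print(o["time_s"],o["ee_pos"],o["qpos"].round(2),yaw_of())
p=camera_params("wrist");f=grab_frame("wrist");cv2.imwrite("pics/w1.png",f)
import pickle;pickle.dump(p,open("w1.pkl","wb"));print(p)
```

```text
1.975 [511.44187501 176.7354681  299.11029028] [ 0.12 -0.07  1.75  0.    1.46 -0.16] 0.2851353656632129
{'camera_matrix': array([[347.07597166,   0.        , 318.32416983],
       [  0.        , 347.07597166, 234.08906565],
       [  0.        ,   0.        ,   1.        ]]), 'R': array([[ 9.59501042e-01,  2.81704560e-01, -5.39772151e-04],
       [ 2.73278536e-01, -9.30332988e-01,  2.44539105e-01],
       [ 6.83856130e-02, -2.34783034e-01, -9.69639281e-01]]), 't': array([-539.76585885,  -20.3089474 ,  473.270792  ])}
```

View pics/w1.png

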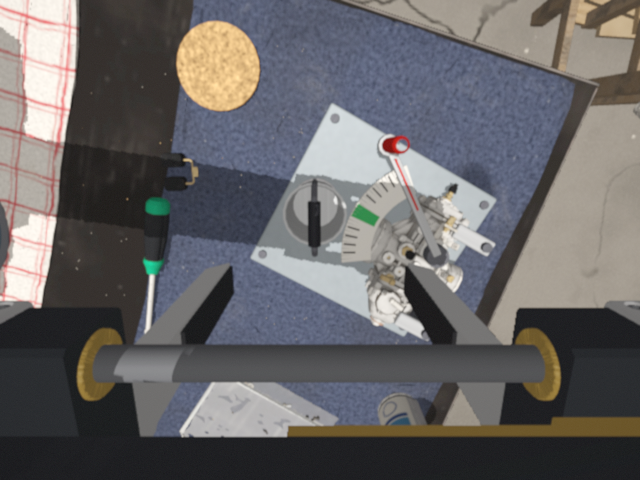

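The wrist view shows the bar nearly vertical at (314,201)-(315,247), the mat at (218,65), the handle at (395,145), the pivot at about (437,255) and the green band at (365,215).

Run:
```python
from h import *
import pickle;p=pickle.load(open("w1.pkl","rb"));f=cv2.imread("pics/w1.png")
H,S,V=cv2.split(cv2.cvtColor(f,cv2.COLOR_BGR2HSV))
m=np.zeros(H.shape,np.uint8);m[170:270,290:340]=(V[170:270,290:340]<45)
m=cv2.morphologyEx(m,cv2.MORPH_OPEN,np.ones((7,7)))
for b in blobs(m,60):
    x,y,w,h=b[2];print("bar",b,ray("w",b[0],150,p))
    pts=np.argwhere(m)[:,::-1].astype(np.float32);v=cv2.fitLine(pts,2,0,.01,.01).ravel();a=ray("w",v[2:]-20*v[:2],150,p);c=ray("w",v[2:]+20*v[:2],150,p);print("baryaw",np.arctan2(*(a-c)[::-1])-np.pi/2)
mm=(H>8)&(H<25)&(S>70)&(V>110);mm[150:]=0;mm[:,300:]=0
for b in blobs(mm,500):print("mat",b,ray("w",b[0],7,p), ray("w",b[2][:2]+b[2][2:]/2,7,p))
r=((H<8)|(H>172))&(S>130)&(V>80);r[:,:370]=0;r[:,420:]=0;r[160:]=0
for b in blobs(r,20):print("red",b,ray("w",b[0],127,p))
print("top",ray("w",(403,145),155,p),"piv",ray("w",(437,255),101,p))
```

```text
bar (array([313.8, 230.7]), np.int32(318), array([309, 216,  11,  30], dtype=int32)) [508.3 170.3]
baryaw 0.308506295731914
mat (array([217.6,  65.6]), np.int32(5971), array([176,  21,  84,  90], dtype=int32)) [347.3 301. ] [347.8 300.7]
red (array([393.4, 143.9]), np.int32(233), array([383, 136,  27,  17], dtype=int32)) [557.8 266.4]
top [560.5 266. ] piv [647.9 170.4]
```

Run:
```python
from h import *
plan([506,177,148],0.305,step=40)
```

```text
n 4 dyaw 0.022 d [  -5.2    1.9 -150.9]
[0.0008, -0.0011, 0.0377, 0, 0, np.float64(-0.0056)]
[0.0008, -0.0011, 0.0377, 0, 0, np.float64(-0.0056)]
[0.0008, -0.001, 0.0377, 0, 0, np.float64(-0.0056)]
[0.0008, -0.001, 0.0377, 0, 0, np.float64(-0.0056)]
```

Request:
{"op": "play_rows", "data": {
  "moves": [
    [[0.001, -0.001, 0.038, 0, 0, -0.006, 1], [0.001, -0.001, 0.038, 0, 0, -0.006, 1], [0.001, -0.001, 0.038, 0, 0, -0.005, 1], [0, -0.001, 0.037, 0, 0, -0.005, 1], [0, 0, 0, 0, 0, 0, 1]]
  ]
}}

```text
time_s: 2.65
ee_pos: [504.1, 174.0, 145.3]
ee_rot: [-1.862, -2.524, 0.008]
wrist_force: [0.3, 0.7, 0.6]
grip_width: 1.003
gripper_force: 0.0
```

Request:
{"op": "play_rows", "data": {
  "moves": [
    [[0, 0, 0, 0, 0, 0, 0], [0, 0, 0, 0, 0, 0, 0], [0, 0, 0, 0, 0, 0, 0], [0, 0, 0, 0, 0, 0, 0], [0, 0, 0, 0, 0, 0, 0], [0, 0, 0, 0, 0, 0, 0]]
  ]
}}

```text
time_s: 3.4
ee_pos: [506.7, 175.7, 148.5]
ee_rot: [-1.862, -2.53, 0.0]
wrist_force: [-0.1, 0.6, 0.4]
grip_width: 0.399
gripper_force: 0.0
```

Request:
{"op": "play_rows", "data": {
  "moves": [
    [[0, 0, 0, 0, 0, 0, 0], [0, 0, 0, 0, 0, 0, 0], [0, 0, 0, 0, 0, 0, 0], [0, 0, 0, 0, 0, 0, 0], [0, 0, 0, 0, 0, 0, 0]]
  ]
}}

```text
time_s: 4.03
ee_pos: [506.8, 175.7, 148.5]
ee_rot: [1.862, 2.53, 0.0]
wrist_force: [1.4, 0.3, -0.4]
grip_width: 0.119
gripper_force: 30.0
```

Request:
{"op": "play_rows", "data": {
  "moves": [
    [[0, 0, -0.01, 0, 0, 0, 0], [0, 0, -0.02, 0, 0, 0, 0], [0, 0, -0.03, 0, 0, 0, 0], [0, 0, -0.04, 0, 0, 0, 0], [0, 0, -0.03, 0, 0, 0, 0], [0, 0, 0, 0, 0, 0, 0], [0, 0, 0, 0, 0, 0, 0]]
  ]
}}

```text
time_s: 4.9
ee_pos: [505.9, 175.5, 276.7]
ee_rot: [-1.861, -2.529, 0.003]
wrist_force: [-0.8, 0.7, -3.3]
grip_width: 0.12
gripper_force: 30.0
```

Run:
```python
from h import *
o=get_obs();print(o["ee_pos"],o["wrist_force"],o["grip_width"],o["gripper_force"],yaw_of(),o["qpos"].round(2))
plan([348,300,o["ee_pos"][2]],None,step=25)
f=grab_frame("wrist");cv2.imwrite("pics/w2.png",f)
```

```text
[505.85026458 175.46486627 276.74574567] [-0.79606783  0.74173078 -3.28874066] 0.11965159010627392 29.985972940921783 0.3019928368143799 [ 0.12 -0.07  1.79 -0.    1.42 -0.18]
n 9 dyaw 0 d [-157.9  124.5    0. ]
[0.0184, -0.0126, 0.0, 0, 0, 0.0]
[0.0184, -0.0126, 0.0, 0, 0, 0.0]
[0.0184, -0.0126, 0.0, 0, 0, 0.0]
[0.0184, -0.0126, 0.0, 0, 0, 0.0]
[0.0184, -0.0126, 0.0, 0, 0, 0.0]
[0.0184, -0.0126, 0.0, 0, 0, 0.0]
[0.0184, -0.0126, 0.0, 0, 0, 0.0]
[0.0184, -0.0126, 0.0, 0, 0, 0.0]
[0.0184, -0.0126, 0.0, 0, 0, 0.0]
```

View pics/w2.png

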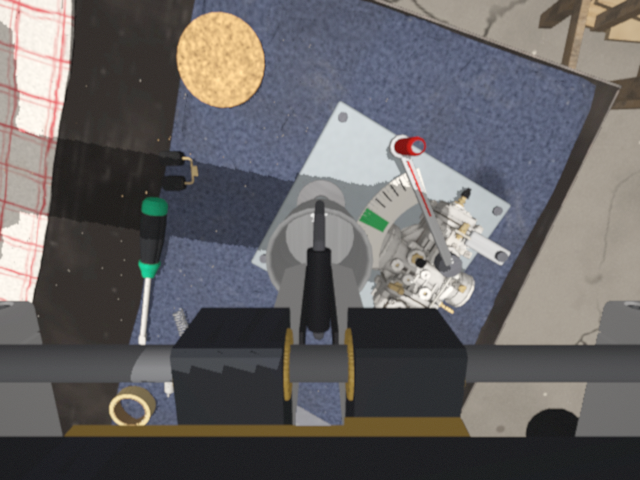

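The pot hangs upright from the bar, with the bar from about (318,250) to (318,333), and the mat is clear at (220,60). Now over to the mat.

Request:
{"op": "play_rows", "data": {
  "moves": [
    [[0.008, -0.006, 0, 0, 0, 0, 0], [0.018, -0.012, 0, 0, 0, 0, 0], [0.026, -0.018, 0, 0, 0, 0, 0], [0.03, -0.02, 0, 0, 0, 0, 0], [0.03, -0.02, 0, 0, 0, 0, 0], [0.026, -0.018, 0, 0, 0, 0, 0], [0.018, -0.013, 0, 0, 0, 0, 0], [0.009, -0.006, 0, 0, 0, 0, 0]]
  ]
}}

```text
time_s: 5.95
ee_pos: [347.9, 300.4, 278.2]
ee_rot: [-1.859, -2.532, 0.0]
wrist_force: [-0.6, 0.6, -3.7]
grip_width: 0.115
gripper_force: 30.0
```

Request:
{"op": "play_rows", "data": {
  "moves": [
    [[0, 0, 0.02, 0, 0, 0, 0], [0, 0, 0.04, 0, 0, 0, 0], [0, 0, 0.04, 0, 0, 0, 0], [0, 0, 0.025, 0, 0, 0, 0], [0, 0, 0, 0, 0, 0, 0], [0, 0, 0, 0, 0, 0, 0]]
  ]
}}

```text
time_s: 6.7
ee_pos: [350.4, 300.0, 154.7]
ee_rot: [1.861, 2.53, 0.003]
wrist_force: [-0.6, -0.1, -3.2]
grip_width: 0.119
gripper_force: 30.0
```

Run:
```python
from h import *
o=get_obs();print(o["time_s"],o["ee_pos"],o["wrist_force"],yaw_of(),o["qpos"].round(2))
p=camera_params("wrist");z=o["ee_pos"][2]+2
print("bar",ray("w",(318,250),z,p),ray("w",(318,333),z,p))
plan([348,300,117.5],None,step=25)
```

```text
6.7 [350.43471306 299.97099249 154.71959534] [-0.55639702 -0.13301983 -3.16713065] 0.30198183240955934 [ 0.46 -0.14  2.09  0.    1.19  0.16]
bar [343.3 320.3] [356.7 277.3]
n 2 dyaw 0 d [ -2.4   0.  -37.2]
[0.0004, -0.0012, 0.0186, 0, 0, 0.0]
[0.0004, -0.0012, 0.0186, 0, 0, 0.0]
```

Request:
{"op": "play_rows", "data": {
  "moves": [
    [[0, -0.001, 0.018, 0, 0, 0, 0], [0, -0.001, 0.012, 0, 0, 0, 0], [0, 0, 0.006, 0, 0, 0, 0], [0, 0, 0, 0, 0, 0, 0], [0, 0, 0.001, 0, 0, 0, 0], [0, 0, 0, 0, 0, 0, 0]]
  ]
}}

```text
time_s: 7.45
ee_pos: [348.2, 299.1, 116.9]
ee_rot: [1.862, 2.53, 0.001]
wrist_force: [-0.4, -0.5, -3.2]
grip_width: 0.119
gripper_force: 30.0
```

Request:
{"op": "play_rows", "data": {
  "moves": [
    [[0, 0, 0.001, 0, 0, 0, 0], [0, 0, 0.001, 0, 0, 0, 0], [0, 0, 0, 0, 0, 0, 0]]
  ]
}}

```text
time_s: 7.82
ee_pos: [348.7, 299.2, 115.3]
ee_rot: [1.861, 2.529, 0.002]
wrist_force: [1.7, -0.0, 2.3]
grip_width: 0.121
gripper_force: 30.0
```

Request:
{"op": "play_rows", "data": {
  "moves": [
    [[0, 0, 0, 0, 0, 0, 1], [0, 0, 0, 0, 0, 0, 1], [0, 0, 0, 0, 0, 0, 1], [0, 0, 0, 0, 0, 0, 1], [0, 0, 0, 0, 0, 0, 1], [0, 0, 0, 0, 0, 0, 1]]
  ]
}}

```text
time_s: 8.57
ee_pos: [347.9, 299.0, 114.5]
ee_rot: [-1.862, -2.53, -0.0]
wrist_force: [0.3, -0.2, -0.5]
grip_width: 0.721
gripper_force: 0.0
```

Request:
{"op": "play_rows", "data": {
  "moves": [
    [[0, 0, -0.01, 0, 0, 0, 1], [0, 0, -0.02, 0, 0, 0, 1], [0, 0, -0.04, 0, 0, 0, 1], [0, 0, -0.05, 0, 0, 0, 1], [0, 0, -0.02, 0, 0, 0, 1], [0, 0, 0, 0, 0, 0, 1]]
  ]
}}

```text
time_s: 9.32
ee_pos: [348.9, 299.5, 256.9]
ee_rot: [1.861, 2.529, 0.007]
wrist_force: [-0.4, 0.7, -0.8]
grip_width: 0.997
gripper_force: 0.0
```

Run:
```python
from h import *
o=get_obs();print(o["time_s"],o["ee_pos"],yaw_of(),o["qpos"].round(2),o["grip_width"])
plan([555,263,255],0.776,step=40)
f=grab_frame("top");g=grab_frame("wrist")
cv2.imwrite("pics/w3.png",np.hstack([cv2.resize(f[230:350,130:290],(480,360)),cv2.resize(g,(320,360))]))
```

```text
9.325 [348.85623735 299.47284228 256.92277374] 0.30203453034770633 [ 0.46 -0.25  1.99  0.    1.4   0.16] 0.9973088323357712
n 6 dyaw 0.474 d [206.1 -36.5  -1.9]
[-0.016, 0.031, 0.0005, 0, 0, np.float64(-0.079)]
[-0.0184, 0.0296, 0.0004, 0, 0, np.float64(-0.079)]
[-0.0207, 0.0281, 0.0004, 0, 0, np.float64(-0.079)]
[-0.0229, 0.0264, 0.0004, 0, 0, np.float64(-0.079)]
[-0.0249, 0.0245, 0.0004, 0, 0, np.float64(-0.079)]
[-0.0267, 0.0224, 0.0004, 0, 0, np.float64(-0.079)]
```

View pics/w3.png

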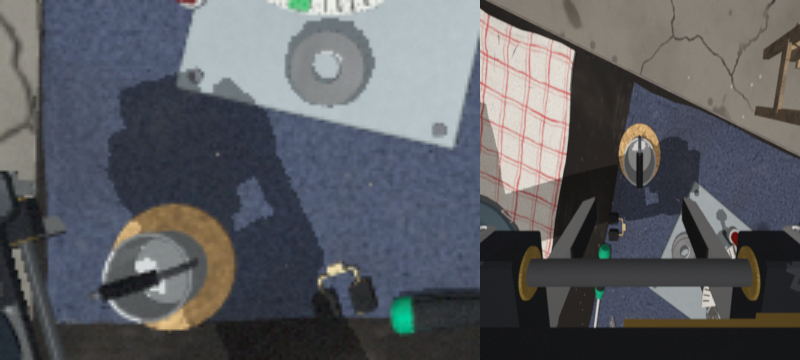

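The pot is standing on the mat, released: its rim centre is at about (148,278) in the left panel, and the empty stand is visible at (328,65). I'll move on to the lever.

Request:
{"op": "play_rows", "data": {
  "moves": [
    [[-0.016, 0.031, 0, 0, 0, -0.079, 1], [-0.0185, 0.0295, 0, 0, 0, -0.079, 1], [-0.0205, 0.028, 0, 0, 0, -0.079, 1], [-0.023, 0.0265, 0, 0, 0, -0.079, 1], [-0.025, 0.0245, 0, 0, 0, -0.079, 1], [-0.0265, 0.0225, 0, 0, 0, -0.079, 1], [0, 0, 0, 0, 0, 0, 1], [0, 0, 0, 0, 0, 0, 1]]
  ]
}}

```text
time_s: 10.42
ee_pos: [552.8, 262.5, 252.9]
ee_rot: [-1.216, -2.894, 0.003]
wrist_force: [-0.5, 0.2, -0.0]
grip_width: 1.002
gripper_force: 0.0
```

Run:
```python
from h import *
print("pot",ray("top",(179.3,322.7),72),"stand",ray("top",(239.3,251.7),40))
o=get_obs();print(o["time_s"],o["ee_pos"],yaw_of(),o["qpos"].round(2))
p=camera_params("wrist");f=grab_frame("wrist")
H,S,V=cv2.split(cv2.cvtColor(f,cv2.COLOR_BGR2HSV))
r=((H<8)|(H>172))&(S>130)&(V>80);r[:,:200]=0;r[:,500:]=0
for b in blobs(r,40):print("red",b,ray("w",b[0],127,p))
plan([555,263,130],0.776,step=40)
cv2.imwrite("pics/w4.png",f)
```

```text
pot [347.2 299.8] stand [507.9 172.3]
10.425 [552.84483595 262.48376627 252.89759605] 0.7754251386859115 [ 0.26  0.14  1.63  0.    1.38 -0.52]
red (array([327.7, 231.4]), np.int32(287), array([320, 220,  18,  29], dtype=int32)) [557.8 267.6]
n 4 dyaw 0.0 d [   2.3    0.3 -123.4]
[-0.0004, 0.0005, 0.0308, 0, 0, np.float64(-0.0)]
[-0.0004, 0.0005, 0.0308, 0, 0, np.float64(-0.0)]
[-0.0004, 0.0005, 0.0308, 0, 0, np.float64(-0.0)]
[-0.0004, 0.0005, 0.0308, 0, 0, np.float64(-0.0)]
```

View pics/w4.png

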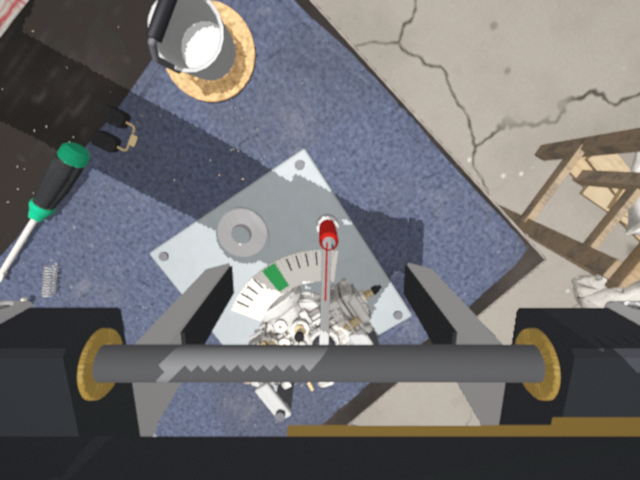

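The handle is centred between the fingers at (328,231) and the pot is within about 1 mm of the mat centre. Next: descend and close.

Request:
{"op": "play_rows", "data": {
  "moves": [
    [[-0.001, 0.001, 0.031, 0, 0, 0, 1], [0, 0, 0.031, 0, 0, 0, 1], [0, 0, 0.031, 0, 0, 0, 1], [0, 0, 0.03, 0, 0, 0, 0.6], [0, 0, 0, 0, 0, 0, 0], [0, 0, 0, 0, 0, 0, 0], [0, 0, 0, 0, 0, 0, 0], [0, 0, 0, 0, 0, 0, 0]]
  ]
}}

```text
time_s: 11.48
ee_pos: [556.0, 262.8, 132.8]
ee_rot: [1.215, 2.895, 0.002]
wrist_force: [-0.4, 0.9, -0.3]
grip_width: 0.506
gripper_force: 0.0
```

Request:
{"op": "play_rows", "data": {
  "moves": [
    [[0, 0, 0, 0, 0, 0, 0], [0, 0, 0, 0, 0, 0, 0], [0, 0, 0, 0, 0, 0, 0], [0, 0, 0, 0, 0, 0, 0], [0, 0, 0, 0, 0, 0, 0]]
  ]
}}

```text
time_s: 12.1
ee_pos: [555.5, 263.0, 131.6]
ee_rot: [1.216, 2.897, 0.001]
wrist_force: [1.2, 3.5, -0.1]
grip_width: 0.164
gripper_force: 30.0
```

Request:
{"op": "play_rows", "data": {
  "moves": [
    [[-0.0003, -0.0096, 0, 0, 0, -0.071, 0], [-0.0003, -0.0096, 0, 0, 0, -0.071, 0], [-0.0004, -0.0096, 0, 0, 0, -0.071, 0], [-0.0003, -0.0096, 0, 0, 0, -0.071, 0], [-0.0004, -0.0096, 0, 0, 0, -0.071, 0], [-0.0003, -0.0096, 0, 0, 0, -0.071, 0], [-0.0004, -0.0096, 0, 0, 0, -0.071, 0], [-0.0003, -0.0096, 0, 0, 0, -0.071, 0]]
  ]
}}

```text
time_s: 13.1
ee_pos: [519.7, 196.9, 131.7]
ee_rot: [0.352, 3.117, 0.004]
wrist_force: [8.1, 5.9, -5.9]
grip_width: 0.166
gripper_force: 30.0
```

Request:
{"op": "play_rows", "data": {
  "moves": [
    [[0, 0, 0, 0, 0, 0, 0], [0, 0, 0, 0, 0, 0, 0], [0, 0, 0, 0, 0, 0, 0], [0, 0, 0, 0, 0, 0, 0]]
  ]
}}

```text
time_s: 13.6
ee_pos: [519.8, 197.1, 131.7]
ee_rot: [0.356, 3.117, 0.004]
wrist_force: [7.8, 5.9, -5.0]
grip_width: 0.166
gripper_force: 30.0
```

Run:
```python
from h import *
o=get_obs();print(o["time_s"],o["ee_pos"],yaw_of(),o["wrist_force"],o["grip_width"],o["gripper_force"])
d=o["ee_pos"][:2]-[651,168];print("lever est",np.arctan2(d[1],d[0])-2.347,np.hypot(*d))
f=grab_frame("wrist");g=grab_frame("top")
cv2.imwrite("pics/w5.png",np.hstack([cv2.resize(f[120:400,160:480],(400,350)),cv2.resize(g[160:265,180:300],(400,350))]))
```

```text
13.6 [519.79830462 197.11472584 131.66473176] 1.3434994367172564 [ 7.80846058  5.86287896 -4.95484099] 0.1664931328950145 29.99836344497453
lever est 0.5762230174991076 134.3932741273038
```

View pics/w5.png

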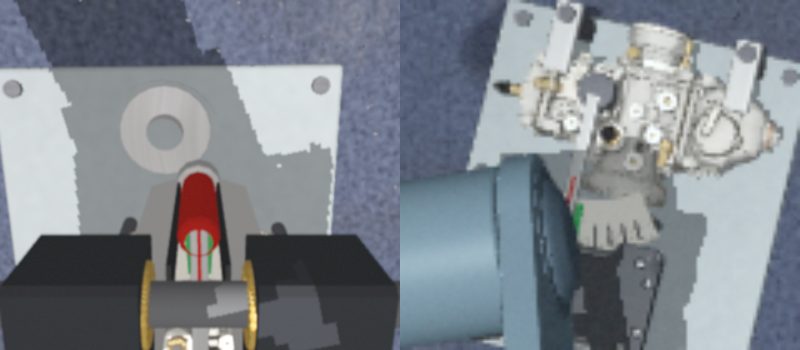

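The left panel shows the arm's red line at x≈199, with green on both sides (≈190 and ≈210). The arm is therefore near the middle of the band, in agreement with the estimate of about 0.58, and the grip is holding at 30 N. I'll hold briefly and hand in.

Request:
{"op": "play_rows", "data": {
  "moves": [
    [[0, -0.001, 0, 0, 0, 0, 0], [0, 0, 0, 0, 0, 0, 0], [0, 0, 0, 0, 0, 0, 0], [0, 0, 0, 0, 0, 0, 0], [0, 0, 0, 0, 0, 0, 0], [0, 0, 0, 0, 0, 0, 0]]
  ]
}}

```text
time_s: 14.45
ee_pos: [519.6, 196.2, 131.6]
ee_rot: [0.356, 3.117, 0.004]
wrist_force: [7.1, 6.3, -5.2]
grip_width: 0.163
gripper_force: 30.0
```

```bash
python3 -c "
from station import *
print(job_done())"
```

```text
the job is handed in; nothing more can be done
None
```

The job is handed in (no verdict came back): the pot stands released within about 1 mm of the mat's centre, and the gripper is still holding the lever near the middle of the green band, at an estimated 0.58 rad.

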